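# Open the shoe-cement pressure pot

## Robot

A 6-joint arm with a two-finger parallel gripper is mounted at the origin on the work surface. World frame = base frame: x ahead of the robot, y to its left, z up, the work surface at z = 0. Lengths are in m, angles in rad, forces in N, time in s.
With the tool pointing down it reaches from about 0.35 to 0.95 m from the base axis. Payload 17.4 kg.
Tool frame: the origin (TCP) lies midway between the tips of the shut fingers; the grasp point (between the pads) lies manip.grip_depth behind it (manip.grip_depth is the distance from the TCP to the grasp point, in m); z points along the fingers, y is the line along which they close (so a half turn about z gives the same grasp; the last joint's range is limited). The gripper opens to 93 mm and grips with 3 to 60 N. Pads are 15 mm wide; open, the fingers measure 128 mm over their backs; the gripper's body (75 mm by 188 mm) begins 65 mm behind the grasp point.
Start: joints at [1.07, 0.116, 1.442, -0, 1.584, -0.038], TCP at [0.301, 0.604, 0.188] pointing down, gripper open.
Joint ranges: [-2.83, 2.83], [-0.83, 2.19], [0.07, 2.5], [-1.14, 4.28], [0.01, 3], [-2.97, 2.97]. Speed limits (rad/s): [1.89, 1.89, 2.22, 3.14, 3.14, 3.14].

## Interface

Orientations are given as a rotation vector (axis times angle).
In Python, from station import manip gives the robot as it stands. The module is installed in compiled form; this text tells all that it offers.
- The arm moves only by the tool move_arm, never from a script. Its argument "targets" is one flat list of numbers, 5 for each row, row after row: the shift along the tool's x, y, z as a fraction of full scale, then the turn about the tool's z as a fraction of full scale, then the closure, from -1 (fully open) to 1 (shut), so that 0 is half open. A call has 1 to 8 rows; each row is the pose to reach, as a shift and turn from the pose commanded when the call began, along the tool's axes at that moment; what a row does not reach only later rows make up. Full scale, the value 1, is 0.3 m for a shift and 0.5 rad for a turn. A row lasts 1/12 s, in which the tool goes at most 41.7 mm and 7.16 degrees, less where a joint would pass 70% of its speed; a pose out of reach is approached as far as the arm can. A call with a number of a shift or a turn outside -1 to 1 is refused whole. A call with a gripper value outside its range is refused whole. The fingers move at their own pace and stop on an object; the grip force is fixed at half the most. Time passes only in rows, so rows that repeat a pose let the fingers close. It gives the time, the measured TCP pose, the force, the opening and the grip force at its end, in the units of the state.
- manip.read_state(): the state, without advancing time (a new reading comes with each control period).
- manip.capture(name): name is "scene" or "top" or "wrist"; returns the picture (480x640x3 uint8, blue, green, red); there is no depth.
- manip.camera_model(name): a dict with "K" (3x3 intrinsics, pixels), "world_to_cam" (4x4, takes a point from world to camera coordinates). Camera axes: x right, y down, z forward; pixel columns grow to the right and rows downward; lengths in m; the calibration is good to about 2 mm. A picture is of the moment at which its call begins: read the wrist's pose just before it. camera_model takes no time and is no camera call; for the wrist camera it gives the pose at the moment of the call.
- manip.sign_off(): hands the job in; it is judged then, once.
The state is a dict: "time": time; "joint_pos": joint angles; "dq": joint speeds; "effort": joint torques, N m; "tcp_pos": TCP position; "orientation": TCP orientation; "wrist_force": force on the tool from outside, world axes, zero at the start; "wrist_torque": the same for the moment, N m; "gripper_width": finger opening in m; "grasp_force": force on a finger pad.
Only numpy, scipy, OpenCV 4.12 (cv2) and the standard library are available. Lean on these libraries where they do the work, as an engineer would, in place of code of your own. Each camera call takes 0.05 s, during which the arm holds its last target. There are 200 camera calls.

## Task

The cement pressure pot on the lasting bench is empty and vented: open it. Back the wing nut off until it clears the raised lips of the lug, swing its bolt out of the slot and down, past halfway to level, then raise the lid by its handle until it stands open by itself, at 60 degrees or more, and let go. Work gently: if the nut still catches, loosen it further and never force the bolt against the cast lug, and leave the other things on the bench where they are.

Things in the scene. Friction and masses are not known exactly. Their poses are not given: they have to be found in the camera images.
- pot: Dark green steel pot with a cast aluminium lid, fixed to the bench; 164 mm across, lid top 165 mm high. Origin: centre of its underside, z up. Its -x side carries the swing bolt and slotted lug, its +x side the lid hinge. A brass outlet cock sticks out low at +y (to 116 mm from the middle, 62 high), an air nipple at -y (to 106 mm, 120 high).
- swing_bolt (a joint): Tilt of the swing bolt about its pin, rad: 0 upright in the slot of the lug, grows as its head swings outward (away from the lid, pot -x) and down; stop at 1.9. The pin is stiff (0.22 N m, 2 to 3 N at the bolt's end), so the bolt stays where it is left.
- bolt_pin (a point): Centre of the pin at the bolt's foot, 97 mm from the pot's axis on its -x side, 89 mm high. Axes as the swing bolt: z along the bolt to its free end, -x outward (at 0 rad), y along the pin.
- bolt_end (a point): Free upper end of the bolt, 100 mm from the pin. The bolt is 8 mm thick, of plain steel. Same axes as bolt_pin.
- wing_nut (a joint): Turn of the wing nut on the bolt, rad; grows as it is loosened (counter-clockwise from above). Up to about 0.9 it still clamps the lid on its gasket. It rises 6 mm per turn, takes about 0.2 N m to turn, stays where it is left and cannot come off (stop at 9). As the bolt tilts out the nut's foot dips, so it must rise well over the height of the lips: feel whether it still catches.
- nut_grip (a point): Point on the wing nut's axis 20 mm above its foot, between the wings. z up along the bolt; the wings lie along its +y and -y, 12 mm thick (along x), from 5 to 31 mm from the axis, 6 to 34 mm above the foot (pinch them from 15 mm above the foot upwards); the round hub below is 20 mm across and 14 mm high.
- lug: Cast aluminium lug on the lid's edge, 44 mm wide (y), 14 thick. Origin: upper face, centre of the nut's seat, 164 mm above the bench; axes as the pot's while shut. It reaches 15.5 mm outward (-x) and 24.5 inward. Its slot, 10 mm wide, opens outward; lips 2 mm high, 12.5 to 15.5 mm outward, flank the mouth and catch a nut not backed off enough. It must not take over 14 N.
- pot_lid (a joint): Opening angle of the lid, rad: 0 shut (a hair below while clamped), stop at 1.7. Its hinge is stiff (0.55 N m; with the lid's weight about 10 to 12 N to raise at the handle), so that the lid stays where it is left.
- lid_handle (a point): Middle of the lid's strap handle, 6 mm from the pot's axis on the hinge side. Its grip is a straight round steel bar of 12 mm, 42 mm long, along the pot's x (bolt side to hinge side), 37 mm above the lid (200 mm above the bench when shut); its feet reach 32 mm from the pot's axis to the bolt side. Axes as the pot's while shut, tilting with the lid. Pinch the bar across (along y).
- lid_hinge (a point): Middle of the lid's hinge pin, 90 mm from the pot's axis on its +x side, 153 mm high; the pin runs along the pot's y. A 60 mm tall pressure gauge and a low relief valve stand on the lid 45 mm towards the hinge from its middle, 50 mm to the -y and +y sides.
- lasted_shoe: Beige shoe on its last, 240 mm long, 100 mm high, on the bench; leave alone.
- stapler: Green air stapler lying on its side, about 180 by 150 mm, 42 mm high; leave alone.
- cup: White plastic cup, 68 mm across, 62 mm high, standing near the pot; leave alone.
- screwdriver: Screwdriver with an orange handle, 210 mm, lying near the pot; leave alone.
- hammer: Hammer, 260 mm, lying on the bench; leave alone.
- brush: Flat cement brush, 200 mm, lying near the pot; leave alone.
- tack_box: White open tack box, 120 by 170 mm, 45 mm high; leave alone.

How it is judged:
By the outcome, as a careful person would: the job done as asked, in the order asked, and still so for the second after the job is handed in, with the robot touching nothing.
It also fails if it takes over 72 s, if anything falls off the work surface, if the arm or the gripper's body presses on something with over 40 N, if the wrist force passes 120 N, or if a joint passes its speed limit or range.

## Working session

There is one attempt and no reset: what is moved stays moved. The work goes in short steps, Python scripts to look and compute and a tool call to move; the robot and the scene stay as the last step left them, time stands still between calls to the robot, and variables do not carry over. Pictures are saved under pics/ and viewed, at most 10 in all, crops included, and the job is handed in when it is done.

Besides the shell and the picture viewer there is one more tool, called after ">>>" by a JSON object that holds its "fn" and its "kwargs". move_arm: Moves the arm, as the interface text tells. Its arguments: {"type":"object","properties":{"targets":{"type":"array"}},"required":["targets"]}

```bash
mkdir -p pics
python3 - <<'E'
from station import manip
import cv2,numpy as np
s=manip.read_state();print(s,manip.grip_depth)
a=manip.capture("scene");b=manip.capture("top")
cv2.imwrite("pics/s.png",a);cv2.imwrite("pics/t.png",b)
for n in("scene","top"):
    m=manip.camera_model(n);print(np.round(m["K"],1).tolist(),np.round(m["world_to_cam"],3).tolist())
E
```

```text
{'time': 0.0, 'joint_pos': array([ 1.07021853e+00,  1.16428903e-01,  1.44228859e+00,  1.18747837e-05,
        1.58401346e+00, -3.78077448e-02]), 'dq': array([-9.07770704e-05,  7.90789470e-04,  1.30340217e-03, -1.21772260e-03,
        2.61099823e-04,  3.41803901e-04]), 'effort': array([-3.16422324e-03, -7.21260452e+01, -6.22597790e+01,  7.78511446e-02,
        2.39259453e-02, -2.27180653e-04]), 'tcp_pos': array([0.30122477, 0.60377252, 0.18732921]), 'orientation': array([-7.20376048e-01, -3.05756207e+00,  1.71852000e-03]), 'wrist_force': array([-1.12338252,  0.14290682, -0.08719775]), 'wrist_torque': array([0.03147352, 0.03426744, 0.02753609]), 'grasp_force': 0.0, 'gripper_width': 0.09313428026431321} 0.0188
[[568.1, 0.0, 319.6], [0.0, 568.1, 244.1], [0.0, 0.0, 1.0]] [[0.692, 0.722, -0.008, -0.385], [0.508, -0.495, -0.705, -0.231], [-0.513, 0.483, -0.71, 1.951], [0.0, 0.0, 0.0, 1.0]]
[[479.8, 0.0, 313.7], [0.0, 479.8, 240.7], [0.0, 0.0, 1.0]] [[-0.021, -1.0, 0.013, -0.053], [-0.991, 0.019, -0.135, 0.629], [0.135, -0.015, -0.991, 1.354], [0.0, 0.0, 0.0, 1.0]]
```

View pics/s.png

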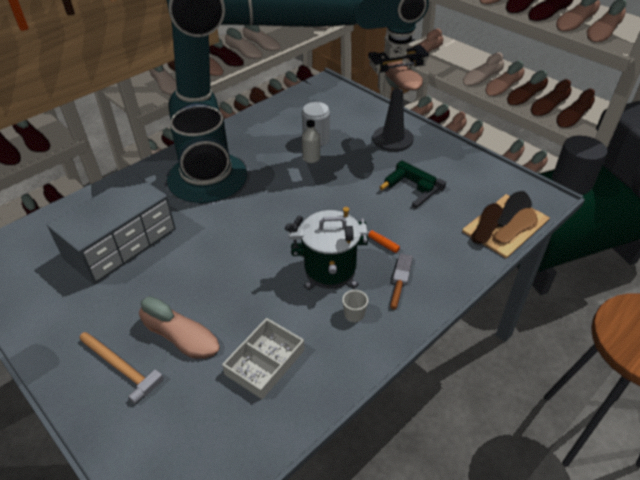

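View pics/t.png

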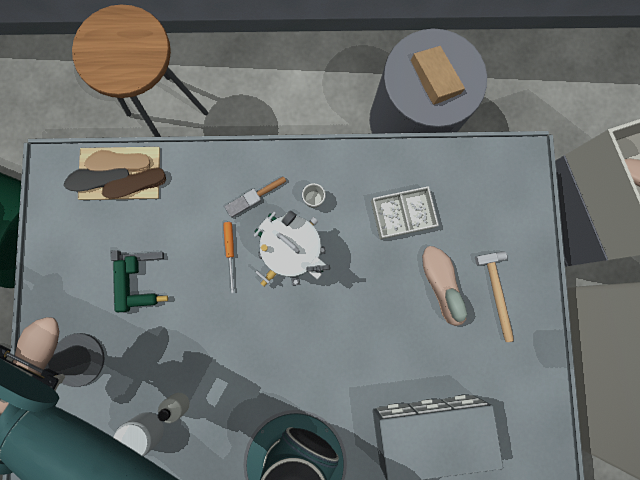

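The pot is at about (290,247) in top and (330,240) in scene. I'll enlarge both.

Run:
```python
import cv2,numpy as np
a=cv2.imread("pics/s.png")[190:300,270:390];b=cv2.imread("pics/t.png")[195:305,235:345]
f=lambda i:cv2.resize(i,(400,400*i.shape[0]//i.shape[1]),interpolation=cv2.INTER_CUBIC)
A=f(a);B=f(b);H=max(len(A),len(B));o=np.zeros((H,800,3),np.uint8);o[:len(A),:400]=A;o[:len(B),400:]=B
cv2.imwrite("pics/c.png",o);print(o.shape)
```

```text
(400, 800, 3)
```

View pics/c.png

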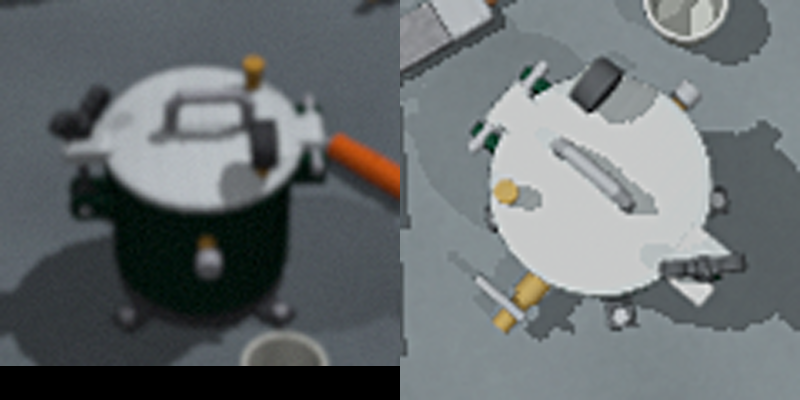

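The lid centre is at top px (290,245), the nut at (318,268) with its wings nearly horizontal in the image, the hinge at (266,224), and the handle bar runs from (279,235) to (298,251).

```bash
cat > h.py <<'E'
from station import manip
import cv2,numpy as np
from scipy.spatial.transform import Rotation as R
def back(n,uv,z,m=None):
    m=m or manip.camera_model(n);T=np.array(m["world_to_cam"]);K=np.array(m["K"])
    c=-T[:3,:3].T@T[:3,3];d=T[:3,:3].T@np.linalg.inv(K)@[*uv,1];return c+d*(z-c[2])/d[2]
def proj(n,p,m=None):
    m=m or manip.camera_model(n);T=np.array(m["world_to_cam"]);K=np.array(m["K"])
    q=K@(T[:3,:3]@np.asarray(p)+T[:3,3]);return q[:2]/q[2]
E
python3 - <<'E'
from h import *
g=lambda x,y:(235+(x-400)/3.636,195+y/3.636)
for n,p,z in[("lid",(600,183),.163),("nut",(703,264),.19),("wl",(665,268),.195),("wr",(742,262),.195),("hinge",(513,105),.153),("h1",(560,145),.2),("h2",(628,205),.2)]:print(n,back("top",g(*p),z).round(4))
s=manip.read_state();print(R.from_rotvec(s['orientation']).as_matrix().round(3))
T=manip.camera_model("wrist");c=R.from_rotvec(s['orientation']).inv();W=np.array(T["world_to_cam"]);print(c.apply(-W[:3,:3].T@W[:3,3]-s['tcp_pos']),T["K"],(c.as_matrix()@W[:3,:3].T).round(3))
E
```

```text
lid [ 0.6004 -0.0008  0.163 ]
nut [ 0.5376 -0.074   0.19  ]
wl [ 0.5349 -0.0469  0.195 ]
wr [ 0.5381 -0.1015  0.195 ]
hinge [0.6611 0.0631 0.153 ]
h1 [0.6235 0.026  0.2   ]
h2 [ 0.5796 -0.0216  0.2   ]
[[-0.895  0.446 -0.   ]
 [ 0.446  0.895 -0.001]
 [ 0.    -0.001 -1.   ]]
[ 0.06843405 -0.00094107 -0.19696519] [[414.90886132   0.         320.7569428 ]
 [  0.         414.90886132 241.85849339]
 [  0.           0.           1.        ]] [[ 0.    -0.968 -0.251]
 [ 1.     0.001 -0.001]
 [ 0.001 -0.251  0.968]]
```

>>> {"fn": "move_arm", "kwargs": {"targets": [0,0,-0.3,0.25,-0.3,0,0,-0.3,0.5,-0.3,-0.75,-0.75,-0.3,0.75,-0.3,-0.75,-0.75,-0.3,1,-0.3,-0.75,-0.75,-0.3,1,-0.3,-0.75,-0.75,-0.3,1,-0.3,-0.75,-0.75,-0.3,1,-0.3,-0.75,-0.75,-0.3,1,-0.3]}}

```text
time: 0.77
tcp_pos: [0.3806, 0.3651, 0.2763]
orientation: [-1.454, -2.785, 0.0]
wrist_force: [0.9, 0.4, 0.6]
gripper_width: 0.0605
grasp_force: 0.0
```

```bash
cat >> h.py <<'E'
NUT=np.array([.536,-.073])
def st(goal=None):
    s=manip.read_state();r=R.from_rotvec(s['orientation']);M=r.as_matrix();y=M[:,1]
    print('t',round(s['time'],2),'tcp',s['tcp_pos'].round(4),'yang',round(np.degrees(np.arctan2(y[1],y[0])),1),'q6',s['joint_pos'][5].round(3),'F',s['wrist_force'].round(1),'T',s['wrist_torque'].round(2),'w',round(s['gripper_width'],4),'g',round(s['grasp_force'],1))
    if goal is not None: print('to go (fraction)',(r.inv().apply(np.array(goal)-s['tcp_pos'])/.3).round(4))
    return s
E
python3 -c "
from h import *
st([.536,-.073,.28])"
```

```text
t 0.77 tcp [0.3806 0.3651 0.2763] yang 34.9 q6 0.108 F [0.9 0.4 0.6] T [-0.02 -0.04  0.04] w 0.0605 g 0.0
to go (fraction) [-1.4942 -0.4096 -0.0121]
```

>>> {"fn": "move_arm", "kwargs": {"targets": [-0.9,-0.25,0,0.25,-0.3,-0.9,-0.25,0,0.5,-0.3,-0.9,-0.25,0,0.75,-0.3,-0.9,-0.25,0,1,-0.3,-0.9,-0.25,0,1,-0.3,-0.9,-0.25,0,1,-0.3,-0.9,-0.25,0,1,-0.3,-0.9,-0.25,0,1,-0.3]}}

```text
time: 1.43
tcp_pos: [0.4743, 0.0982, 0.2762]
orientation: [2.103, 2.333, -0.002]
wrist_force: [0.1, 0.3, -0.0]
gripper_width: 0.0603
grasp_force: 0.0
```

>>> {"fn": "move_arm", "kwargs": {"targets": [-0.6,0.14,0,0.25,-0.3,-0.6,0.14,0,0.5,-0.3,-0.6,0.14,0,0.75,-0.3,-0.6,0.14,0,1,-0.3,-0.6,0.14,0,1,-0.3,-0.6,0.14,0,1,-0.3]}}

```text
time: 1.93
tcp_pos: [0.535, -0.0749, 0.2756]
orientation: [-2.614, -1.741, 0.002]
wrist_force: [0.2, 0.2, 0.2]
gripper_width: 0.0607
grasp_force: 0.0
```

>>> {"fn": "move_arm", "kwargs": {"targets": [0,0,0,0.25,-0.3,0,0,0,0.5,-0.3,0,0,0,0.75,-0.3,0,0,0,1,-0.3]}}

```text
time: 2.27
tcp_pos: [0.5343, -0.0709, 0.2764]
orientation: [-2.965, -1.038, 0.0]
wrist_force: [0.3, 0.1, -0.5]
gripper_width: 0.0606
grasp_force: 0.0
```

>>> {"fn": "move_arm", "kwargs": {"targets": [0,0,0,0.25,-0.3,0,0,0,0.5,-0.3,0,0,0,0.75,-0.3,0,0,0,1,-0.3]}}

```text
time: 2.6
tcp_pos: [0.5342, -0.0708, 0.2765]
orientation: [-3.129, -0.273, 0.0]
wrist_force: [0.0, 0.0, 0.3]
gripper_width: 0.0606
grasp_force: 0.0
```

>>> {"fn": "move_arm", "kwargs": {"targets": [0,0,0,0.25,-0.3,0,0,0,0.5,-0.3,0,0,0,0.75,-0.3,0,0,0,1,-0.3,0,0,0,1,-0.3]}}

```text
time: 3.02
tcp_pos: [0.5343, -0.0709, 0.2765]
orientation: [-3.1, 0.511, 0.0]
wrist_force: [1.3, 0.7, 0.8]
gripper_width: 0.0606
grasp_force: 0.0
```

```bash
python3 -c "
from h import *
st([.536,-.073,.28])
i=manip.capture('wrist');cv2.imwrite('pics/w1.png',i)
m=manip.camera_model('wrist')
for p in([*NUT,.2],[*NUT,.166],[.6,0,.2]):print(proj('wrist',p,m).round())"
```

```text
t 3.02 tcp [ 0.5343 -0.0709  0.2765] yang -108.7 q6 1.718 F [1.3 0.7 0.8] T [-0.02  0.11  0.02] w 0.0606 g 0.0
to go (fraction) [ 0.0076  0.0047 -0.0116]
[321. 237.]
[321. 226.]
[184. 181.]
```

View pics/w1.png

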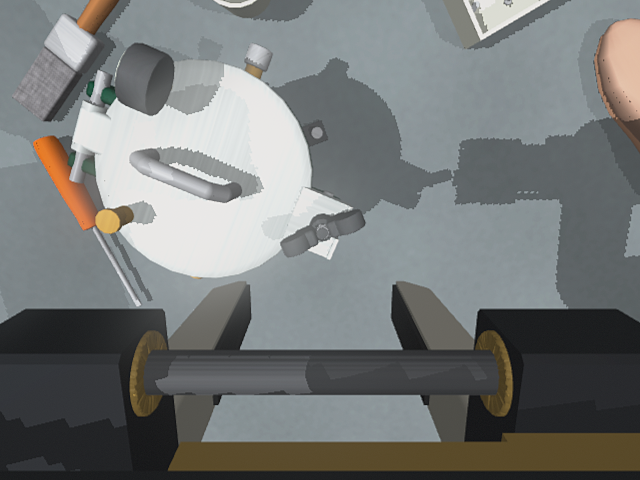

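The picture shows the bolt end at (322,231), wing ends at (285,249) and (362,216), and the handle bar running from (140,157) to (232,190).

```bash
python3 -c "
from h import *
b=lambda u,z:back('wrist',u,z).round(4)
n=b((322,231),.189);a=b((285,249),.195);c=b((362,216),.195);print(n,a,c,(a+c)/2,np.degrees(np.arctan2(*(c-a)[1::-1])))
p=b((140,157),.203);q=b((232,190),.203);print('handle',p,q,(p+q)/2,np.degrees(np.arctan2(*(p-q)[1::-1])))
l=b((204,168),.163);print('lid',l)
"
```

```text
[ 0.5373 -0.0745  0.189 ] [ 0.5345 -0.0464  0.195 ] [ 0.5401 -0.1041  0.195 ] [ 0.5373  -0.07525  0.195  ] -84.45659283697618
handle [0.623  0.0199 0.203 ] [ 0.5849 -0.0282  0.203 ] [ 0.60395 -0.00415  0.203  ] 51.61726258453638
lid [ 0.6042 -0.0048  0.163 ]
```

>>> {"fn": "move_arm", "kwargs": {"targets": [0,0,0,0.25,-0.1,0,0,0,0.5,-0.1,0,0,0,0.75,-0.1,0,0,0,1,-0.1]}}

```text
time: 3.4
tcp_pos: [0.5344, -0.0714, 0.2766]
orientation: [-2.88, 1.254, 0.0]
wrist_force: [0.1, 1.1, -0.3]
gripper_width: 0.0515
grasp_force: 0.0
```

>>> {"fn": "move_arm", "kwargs": {"targets": [0,0,0,0.25,-0.1,0,0,0,0.5,-0.1,0,0,0,0.75,-0.1,0,0,0,1,-0.1]}}

```text
time: 3.73
tcp_pos: [0.5344, -0.0714, 0.2766]
orientation: [-2.481, 1.928, 0.0]
wrist_force: [0.1, -0.0, 0.3]
gripper_width: 0.0515
grasp_force: 0.0
```

>>> {"fn": "move_arm", "kwargs": {"targets": [0,0,0,0.15,-0.1,0,0,0,0.3,-0.1,0,0,0,0.3,-0.1,0,0,0,0.3,-0.1]}}

```text
time: 4.07
tcp_pos: [0.5344, -0.0715, 0.2766]
orientation: [2.336, -2.101, -0.0]
wrist_force: [0.8, 0.3, -0.1]
gripper_width: 0.051
grasp_force: 0.0
```

```bash
python3 -c "
from h import *
st([.5373,-.0748,.180])"
```

```text
t 4.07 tcp [ 0.5344 -0.0715  0.2766] yang -173.9 q6 2.855 F [ 0.8  0.3 -0.1] T [ 0.08  0.08 -0.01] w 0.051 g 0.0
to go (fraction) [ 0.0118 -0.0086  0.3219]
```

>>> {"fn": "move_arm", "kwargs": {"targets": [0.012,-0.009,0,0,-0.1,0.012,-0.009,0.13,0,-0.1,0.012,-0.009,0.22,0,-0.1,0.012,-0.009,0.28,0,-0.1,0.012,-0.009,0.322,0,-0.1,0.012,-0.009,0.322,0,-0.1]}}

```text
time: 4.57
tcp_pos: [0.5367, -0.0752, 0.1774]
orientation: [2.33, -2.104, -0.005]
wrist_force: [-0.5, 0.1, 0.0]
gripper_width: 0.0513
grasp_force: 0.0
```

```bash
python3 -c "
from h import *
st([.5373,-.0748,.180])
i=manip.capture('wrist')[180:420,160:480];cv2.imwrite('pics/w2.png',cv2.resize(i,None,fx=2,fy=2))"
```

```text
t 4.57 tcp [ 0.5367 -0.0752  0.1774] yang -174.2 q6 2.854 F [-0.5  0.1  0. ] T [ 0.07  0.1  -0.05] w 0.0513 g 0.0
to go (fraction) [-0.0011 -0.002  -0.0086]
```

View pics/w2.png

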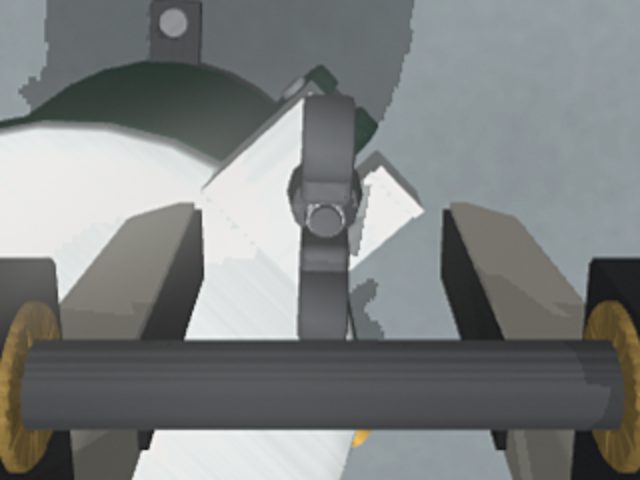

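The picture shows the wings centred between the fingers and in line with them. I'll close.

>>> {"fn": "move_arm", "kwargs": {"targets": [0,0,-0.004,0,0.3,0,0,-0.004,0,1,0,0,-0.004,0,1,0,0,-0.004,0,1,0,0,-0.004,0,1,0,0,-0.004,0,1,0,0,-0.004,0,1]}}

```text
time: 5.2
tcp_pos: [0.5375, -0.0753, 0.1813]
orientation: [-2.329, 2.108, -0.0]
wrist_force: [-0.1, 0.0, 0.2]
gripper_width: 0.0091
grasp_force: 0.0
```

```bash
python3 -c "
from h import *
st([.5373,-.0748,.180])"
```

```text
t 5.2 tcp [ 0.5375 -0.0753  0.1813] yang -174.3 q6 2.856 F [-0.1  0.   0.2] T [ 0.09  0.02 -0.01] w 0.0091 g 0.0
to go (fraction) [-0.0016  0.0006  0.0044]
```

>>> {"fn": "move_arm", "kwargs": {"targets": [0,0,0,0,1,0,0,0,0,1,0,0,0,0,1]}}

```text
time: 5.45
tcp_pos: [0.5375, -0.0753, 0.1812]
orientation: [2.329, -2.108, -0.0]
wrist_force: [0.5, 0.3, -0.1]
gripper_width: 0.0009
grasp_force: 0.0
```

```bash
python3 -c "
from h import *
st([.5373,-.0748,.180])
i=manip.capture('wrist')[180:420,160:480];cv2.imwrite('pics/w3.png',cv2.resize(i,None,fx=2,fy=2))"
```

```text
t 5.45 tcp [ 0.5375 -0.0753  0.1812] yang -174.3 q6 2.856 F [ 0.5  0.3 -0.1] T [ 0.13  0.1  -0.04] w 0.0009 g 0.0
to go (fraction) [-0.0016  0.0004  0.004 ]
```

View pics/w3.png

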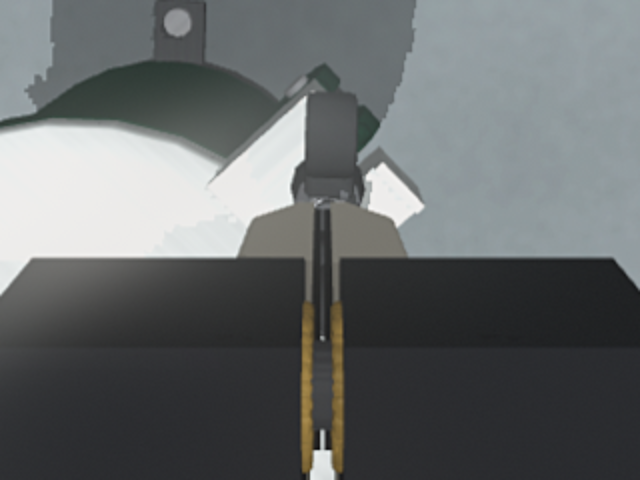

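```bash
python3 -c "
from h import *
s=st()
m=manip.camera_model('wrist')
# w3 and w2 nearly same pose; bolt in w2 at (322.5,290)
for z in (.15,.16,.17,.18,.189,.2):print(z,back('wrist',(322.5,290),z,m).round(4))
print(proj('wrist',s['tcp_pos'],m), [proj('wrist',s['tcp_pos']+R.from_rotvec(s['orientation']).apply([x,0,0]),m).round(1).tolist() for x in(-.01,.01)])
# top view: bolt
for z in (.15,.17,.189):print(back('top',(318.3,267.6),z).round(4))
"
```

```text
t 5.5 tcp [ 0.5375 -0.0752  0.1812] yang -174.3 q6 2.856 F [-0.3  0.6 -0.1] T [0.12 0.14 0.02] w 0.0004 g 0.0
0.15 [ 0.5347 -0.0579  0.15  ]
0.16 [ 0.5351 -0.0618  0.16  ]
0.17 [ 0.5356 -0.0656  0.17  ]
0.18 [ 0.536  -0.0695  0.18  ]
0.189 [ 0.5364 -0.0729  0.189 ]
0.2 [ 0.5369 -0.0771  0.2   ]
[320.82364829 279.85948658] [[320.8, 298.5], [320.8, 260.8]]
[ 0.5408 -0.0749  0.15  ]
[ 0.5392 -0.0744  0.17  ]
[ 0.5377 -0.0739  0.189 ]
```

>>> {"fn": "move_arm", "kwargs": {"targets": [0,0,0,0,-0.1,0,0,0,0,-0.1,0,0,0,0,-0.1,0,0,0,0,-0.1,0,0,0,0,-0.1,0,0,0,0,-0.1,0,0,0.02,0,-0.1,0,0,0.03,0,-0.1]}}

```text
time: 6.17
tcp_pos: [0.5374, -0.0752, 0.1715]
orientation: [2.329, -2.108, -0.0]
wrist_force: [0.1, 0.3, 0.8]
gripper_width: 0.0483
grasp_force: 0.0
```

```bash
python3 -c "
from h import *
s=st()
a=manip.capture('scene');m=manip.camera_model('scene')
print(proj('scene',s['tcp_pos'],m),proj('scene',[.5373,-.0748,.189],m))
cv2.imwrite('pics/s2.png',cv2.resize(a[150:290,240:400],None,fx=5,fy=4.2857,interpolation=cv2.INTER_CUBIC))"
```

```text
t 6.17 tcp [ 0.5374 -0.0752  0.1715] yang -174.3 q6 2.856 F [0.1 0.3 0.8] T [0.06 0.13 0.04] w 0.0483 g 0.0
[293.96459343 228.41509119] [293.79261047 223.53398962]
```

View pics/s2.png

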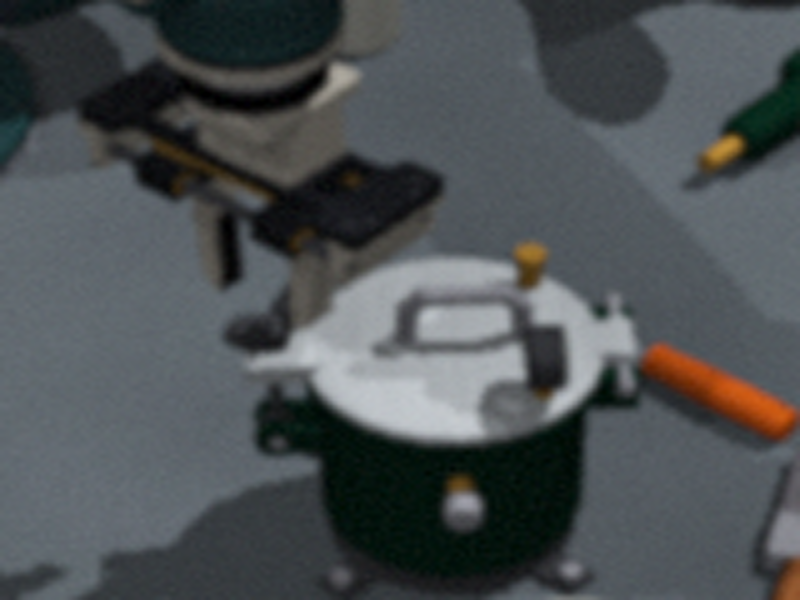

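The tips appear about 25–30 mm short of the stated TCP in both cameras, so I'll go that much lower.

>>> {"fn": "move_arm", "kwargs": {"targets": [0,0,0.03,0,-0.1,0,0,0.05,0,-0.1,0,0,0.063,0,-0.1,0,0,0.063,0,-0.1]}}

```text
time: 6.55
tcp_pos: [0.537, -0.0752, 0.1519]
orientation: [2.329, -2.108, -0.002]
wrist_force: [-0.3, 0.0, -0.1]
gripper_width: 0.0507
grasp_force: 0.0
```

>>> {"fn": "move_arm", "kwargs": {"targets": [0,0,0,0,1,0,0,0,0,1,0,0,0,0,1,0,0,0,0,1,0,0,0,0,1,0,0,0,0,1,0,0,0,0,1,0,0,0,0,1]}}

```text
time: 7.22
tcp_pos: [0.537, -0.0752, 0.1535]
orientation: [2.329, -2.108, -0.001]
wrist_force: [-5.7, 0.4, 3.5]
gripper_width: 0.0111
grasp_force: 30.0
```

```bash
python3 -c "
from h import *
s=st()"
```

```text
t 7.22 tcp [ 0.537  -0.0752  0.1535] yang -174.3 q6 2.856 F [-5.7  0.4  3.5] T [ 0.19  1.14 -0.05] w 0.0111 g 30.0
```

>>> {"fn": "move_arm", "kwargs": {"targets": [0,0.003,0,-0.2,1,0,0.003,-0.0005,-0.4,1,0,0.003,-0.001,-0.6,1,0,0.003,-0.0015,-0.8,1,0,0.003,-0.0016,-1,1,0,0.003,-0.0016,-1,1]}}

```text
time: 7.72
tcp_pos: [0.5368, -0.0752, 0.1539]
orientation: [-2.782, 1.459, -0.001]
wrist_force: [2.1, 1.3, 0.0]
gripper_width: 0.011
grasp_force: 30.8
```

```bash
python3 -c "
from h import *
s=st()"
```

```text
t 7.72 tcp [ 0.5368 -0.0752  0.1539] yang -145.4 q6 2.351 F [2.1 1.3 0. ] T [ 0.34 -0.27 -0.13] w 0.011 g 30.8
```

>>> {"fn": "move_arm", "kwargs": {"targets": [0,0,0,-0.2,1,0,0,-0.0005,-0.4,1,0,0,-0.001,-0.6,1,0,0,-0.0015,-0.8,1,0,0,-0.0016,-1,1]}}

```text
time: 8.13
tcp_pos: [0.5369, -0.0753, 0.1544]
orientation: [-3.055, 0.732, -0.001]
wrist_force: [3.7, 0.1, 1.2]
gripper_width: 0.0108
grasp_force: 30.9
```

>>> {"fn": "move_arm", "kwargs": {"targets": [0,0,0,-0.2,1,0,0,-0.0005,-0.4,1,0,0,-0.001,-0.6,1,0,0,-0.0015,-0.8,1,0,0,-0.0016,-1,1]}}

```text
time: 8.55
tcp_pos: [0.5369, -0.0751, 0.1549]
orientation: [-3.141, -0.047, -0.001]
wrist_force: [1.7, 2.7, 0.4]
gripper_width: 0.0113
grasp_force: 31.0
```

>>> {"fn": "move_arm", "kwargs": {"targets": [0,0,0,-0.2,1,0,0,-0.0005,-0.4,1,0,0,-0.001,-0.6,1,0,0,-0.0015,-0.8,1,0,0,-0.0016,-1,1]}}

```text
time: 8.97
tcp_pos: [0.5366, -0.0748, 0.1554]
orientation: [-3.031, -0.822, -0.0]
wrist_force: [-1.7, 5.1, 1.9]
gripper_width: 0.0112
grasp_force: 31.2
```

```bash
python3 -c "
from h import *
s=st()"
```

```text
t 8.97 tcp [ 0.5366 -0.0748  0.1554] yang -59.6 q6 0.855 F [-1.7  5.1  1.9] T [ 1.06  0.3  -0.24] w 0.0112 g 31.2
```

>>> {"fn": "move_arm", "kwargs": {"targets": [0.002,-0.003,0,-0.2,1,0.002,-0.003,-0.0005,-0.4,1,0.002,-0.003,-0.001,-0.6,1,0.002,-0.003,-0.0015,-0.8,1,0.002,-0.003,-0.0016,-1,1]}}

```text
time: 9.38
tcp_pos: [0.5363, -0.0736, 0.1559]
orientation: [-2.733, -1.547, 0.0]
wrist_force: [-4.4, 7.3, 3.3]
gripper_width: 0.0111
grasp_force: 31.2
```

>>> {"fn": "move_arm", "kwargs": {"targets": [0,0,0,-0.2,1,0,0,-0.0005,-0.4,1,0,0,-0.001,-0.6,1,0,0,-0.0015,-0.8,1,0,0,-0.0016,-1,1]}}

```text
time: 9.8
tcp_pos: [0.5357, -0.0733, 0.1563]
orientation: [-2.264, -2.174, 0.0]
wrist_force: [-10.9, 8.1, 5.5]
gripper_width: 0.0107
grasp_force: 31.4
```

>>> {"fn": "move_arm", "kwargs": {"targets": [0,0,0,-0.2,1,0,0,-0.0005,-0.4,1,0,0,-0.001,-0.6,1,0,0,-0.0015,-0.8,1,0,0,-0.0016,-1,1]}}

```text
time: 10.22
tcp_pos: [0.5351, -0.073, 0.1567]
orientation: [-1.655, -2.665, -0.0]
wrist_force: [-15.2, 11.5, 8.8]
gripper_width: 0.011
grasp_force: 31.8
```

>>> {"fn": "move_arm", "kwargs": {"targets": [0,0,0,-0.2,1,0,0,-0.0005,-0.4,1,0,0,-0.001,-0.6,1,0,0,-0.0015,-0.8,1,0,0,-0.0016,-1,1]}}

```text
time: 10.63
tcp_pos: [0.5347, -0.0728, 0.1572]
orientation: [-0.944, -2.991, -0.002]
wrist_force: [-20.2, 12.9, 9.6]
gripper_width: 0.0109
grasp_force: 32.5
```

```bash
python3 -c "
from h import *
s=st()"
```

```text
t 10.63 tcp [ 0.5347 -0.0728  0.1572] yang 55.0 q6 -1.143 F [-20.2  12.9   9.6] T [ 2.35  3.6  -0.25] w 0.0109 g 32.5
```

>>> {"fn": "move_arm", "kwargs": {"targets": [0,0,0,0,0.4,0,0,0,0,0.4,0,0,0,0,0.4,0,0,0,0,0.4]}}

```text
time: 10.97
tcp_pos: [0.5365, -0.0741, 0.157]
orientation: [-0.952, -2.993, 0.0]
wrist_force: [-0.1, 0.2, 0.0]
gripper_width: 0.0269
grasp_force: 0.0
```

```bash
python3 -c "
from h import *
s=st([.5363,-.0737,.157])
i=manip.capture('wrist')[180:420,160:480];cv2.imwrite('pics/w4.png',cv2.resize(i,None,fx=2,fy=2))"
```

```text
t 10.97 tcp [ 0.5365 -0.0741  0.157 ] yang 54.7 q6 -1.139 F [-0.1  0.2  0. ] T [-0.03  0.03  0.01] w 0.0269 g 0.0
to go (fraction) [0.0013 0.0008 0.0001]
```

View pics/w4.png

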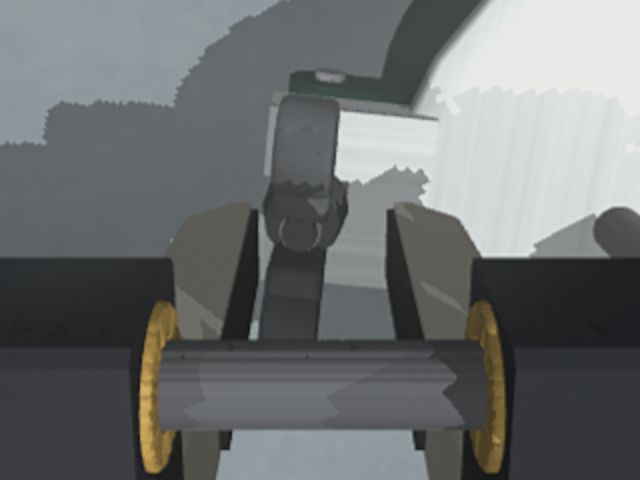

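The bolt end is at crop (300,235), about 5 mm to the tool's -y, so the bolt leans out slightly. The wings now lie across the swing plane. I'll lift, turn back by a half turn and re-grip on centre.

>>> {"fn": "move_arm", "kwargs": {"targets": [0,0,-0.05,0,0.3,0,0,-0.12,0,0,0,-0.017,-0.12,0,0,0,-0.017,-0.12,0.25,0,0,-0.017,-0.12,0.5,0,0,-0.017,-0.12,0.75,0,0,-0.017,-0.12,1,0]}}

```text
time: 11.6
tcp_pos: [0.5338, -0.0787, 0.1942]
orientation: [1.669, 2.661, 0.0]
wrist_force: [0.4, -0.6, 0.5]
gripper_width: 0.0465
grasp_force: 0.0
```

>>> {"fn": "move_arm", "kwargs": {"targets": [0,0,0,0.25,0,0,0,0,0.5,0,0,0,0,0.75,0,0,0,0,1,0]}}

```text
time: 11.93
tcp_pos: [0.5338, -0.0787, 0.1941]
orientation: [2.275, 2.165, 0.001]
wrist_force: [-0.7, -0.4, -0.4]
gripper_width: 0.0467
grasp_force: 0.0
```

>>> {"fn": "move_arm", "kwargs": {"targets": [0,0,0,0.25,0,0,0,0,0.5,0,0,0,0,0.75,0,0,0,0,1,0]}}

```text
time: 12.27
tcp_pos: [0.5338, -0.0787, 0.1941]
orientation: [2.74, 1.535, 0.001]
wrist_force: [0.7, 0.1, -0.5]
gripper_width: 0.0463
grasp_force: 0.0
```

>>> {"fn": "move_arm", "kwargs": {"targets": [0,0,0,0.25,0,0,0,0,0.5,0,0,0,0,0.75,0,0,0,0,1,0]}}

```text
time: 12.6
tcp_pos: [0.5338, -0.0787, 0.1942]
orientation: [3.035, 0.809, 0.001]
wrist_force: [0.3, 0.5, 0.2]
gripper_width: 0.0467
grasp_force: 0.0
```

>>> {"fn": "move_arm", "kwargs": {"targets": [0,0,0,0.25,0,0,0,0,0.5,0,0,0,0,0.75,0,0,0,0,1,0]}}

```text
time: 12.93
tcp_pos: [0.5338, -0.0787, 0.1941]
orientation: [3.141, 0.033, 0.001]
wrist_force: [-0.0, 0.9, 0.1]
gripper_width: 0.0468
grasp_force: 0.0
```

>>> {"fn": "move_arm", "kwargs": {"targets": [0,0,0,0.25,0,0,0,0,0.5,0,0,0,0,0.75,0,0,0,0,1,0]}}

```text
time: 13.27
tcp_pos: [0.5338, -0.0787, 0.1941]
orientation: [3.052, -0.745, 0.001]
wrist_force: [0.3, -0.3, 0.6]
gripper_width: 0.0467
grasp_force: 0.0
```

>>> {"fn": "move_arm", "kwargs": {"targets": [0,0,0,0.2,0,0,0,0,0.4,0,0,0,0,0.4,0,0,0,0,0.4,0]}}

```text
time: 13.6
tcp_pos: [0.5338, -0.0786, 0.1938]
orientation: [2.967, -1.031, 0.001]
wrist_force: [-0.0, -0.1, 0.4]
gripper_width: 0.0466
grasp_force: 0.0
```

```bash
python3 -c "
from h import *
s=st([.5335,-.0783,.157])
i=manip.capture('wrist')[160:400,160:480];cv2.imwrite('pics/w5.png',cv2.resize(i,None,fx=2,fy=2))"
```

```text
t 13.6 tcp [ 0.5338 -0.0786  0.1938] yang -128.3 q6 2.046 F [-0.  -0.1  0.4] T [0.07 0.11 0.  ] w 0.0466 g 0.0
to go (fraction) [-0.0016 -0.0002  0.1228]
```

View pics/w5.png

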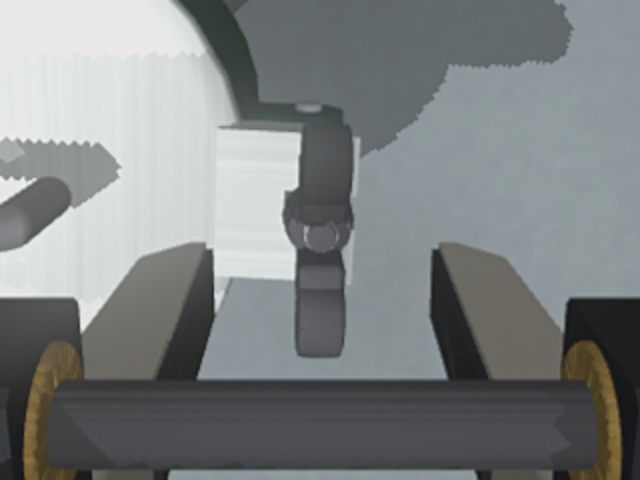

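The bolt end is at crop (320,240), centred and in line with the fingers.

>>> {"fn": "move_arm", "kwargs": {"targets": [0,0,0.05,0,0,0,0,0.09,0,0,0,0,0.122,0,0.2,0,0,0.122,0,1,0,0,0.122,0,1,0,0,0.122,0,1,0,0,0.122,0,1,0,0,0.122,0,1]}}

```text
time: 14.32
tcp_pos: [0.5339, -0.0785, 0.1571]
orientation: [2.966, -1.034, 0.001]
wrist_force: [-1.0, -1.0, 0.9]
gripper_width: 0.0111
grasp_force: 30.9
```

>>> {"fn": "move_arm", "kwargs": {"targets": [0,0,0,0,1,0,0,0,0,1,0,0,0,0,1]}}

```text
time: 14.57
tcp_pos: [0.5339, -0.0786, 0.1571]
orientation: [2.966, -1.035, 0.001]
wrist_force: [-0.4, -0.1, 4.6]
gripper_width: 0.0112
grasp_force: 31.5
```

```bash
python3 -c "
from h import *
s=st()"
```

```text
t 14.57 tcp [ 0.5339 -0.0786  0.1571] yang -128.5 q6 2.049 F [-0.4 -0.1  4.6] T [-0.22  0.24 -0.03] w 0.0112 g 31.5
```

>>> {"fn": "move_arm", "kwargs": {"targets": [0,0,-0.0005,-0.2,1,0,0,-0.0008,-0.4,1,0,0,-0.001,-0.6,1,0,0,-0.0015,-0.8,1,0,0,-0.0016,-1,1]}}

```text
time: 14.98
tcp_pos: [0.5342, -0.0783, 0.1576]
orientation: [-3.13, 0.261, -0.002]
wrist_force: [2.2, 2.1, 3.2]
gripper_width: 0.0112
grasp_force: 32.0
```

>>> {"fn": "move_arm", "kwargs": {"targets": [0,0,0,-0.2,1,0,0,-0.0005,-0.4,1,0,0,-0.001,-0.6,1,0,0,-0.0015,-0.8,1,0,0,-0.0016,-1,1]}}

```text
time: 15.4
tcp_pos: [0.5342, -0.0781, 0.1582]
orientation: [-3.098, -0.522, -0.003]
wrist_force: [1.3, 3.2, 6.0]
gripper_width: 0.0109
grasp_force: 33.3
```

```bash
python3 -c "
from h import *
s=st()"
```

```text
t 15.4 tcp [ 0.5342 -0.0781  0.1582] yang -70.9 q6 1.044 F [1.3 3.2 6. ] T [ 0.56 -0.12 -0.21] w 0.0109 g 33.3
```

>>> {"fn": "move_arm", "kwargs": {"targets": [0,0,0,0,0.6,0,0,0,0,0.6,0,0,0,0,0.6,0,0,0,0,1,0,0,0,0,1,0,0,0,0,1,0,0,0,0,1]}}

```text
time: 15.98
tcp_pos: [0.5336, -0.0782, 0.1572]
orientation: [-3.099, -0.513, 0.001]
wrist_force: [-1.0, 3.4, -1.9]
gripper_width: 0.0114
grasp_force: 37.4
```

>>> {"fn": "move_arm", "kwargs": {"targets": [0,0,-0.0005,-0.2,1,0,0,-0.0008,-0.4,1,0,0,-0.001,-0.6,1,0,0,-0.0015,-0.8,1,0,0,-0.0016,-1,1]}}

```text
time: 16.4
tcp_pos: [0.5335, -0.0779, 0.1577]
orientation: [-2.872, -1.271, 0.0]
wrist_force: [-2.4, 6.1, -1.0]
gripper_width: 0.0115
grasp_force: 36.6
```

>>> {"fn": "move_arm", "kwargs": {"targets": [0,0,0,-0.2,1,0,0,-0.0005,-0.4,1,0,0,-0.001,-0.6,1,0,0,-0.0015,-0.8,1,0,0,-0.0016,-1,1]}}

```text
time: 16.82
tcp_pos: [0.5332, -0.0774, 0.1581]
orientation: [-2.467, -1.941, -0.0]
wrist_force: [-5.1, 9.6, 0.9]
gripper_width: 0.0114
grasp_force: 36.8
```

```bash
python3 -c "
from h import *
s=st()"
```

```text
t 16.82 tcp [ 0.5332 -0.0774  0.1581] yang -13.6 q6 0.044 F [-5.1  9.6  0.9] T [ 1.8   0.84 -0.23] w 0.0114 g 36.8
```

>>> {"fn": "move_arm", "kwargs": {"targets": [0,0,-0.003,0,0.6,0,0,-0.003,0,0.6,0,0,-0.003,0,0.6,0,0,-0.003,0,1,0,0,-0.003,0,1,0,0,-0.003,0,1,0,0,-0.003,0,1]}}

```text
time: 17.4
tcp_pos: [0.5326, -0.0779, 0.1592]
orientation: [-2.472, -1.935, 0.002]
wrist_force: [-11.1, 7.3, 0.6]
gripper_width: 0.0113
grasp_force: 30.4
```

>>> {"fn": "move_arm", "kwargs": {"targets": [0,0,-0.0005,-0.2,1,0,0,-0.0008,-0.4,1,0,0,-0.001,-0.6,1,0,0,-0.0015,-0.8,1,0,0,-0.0016,-1,1]}}

```text
time: 17.82
tcp_pos: [0.532, -0.0776, 0.1596]
orientation: [-1.909, -2.49, 0.002]
wrist_force: [-17.8, 10.5, 3.7]
gripper_width: 0.0108
grasp_force: 31.6
```

```bash
python3 -c "
from h import *
s=st()"
```

```text
t 17.82 tcp [ 0.532  -0.0776  0.1596] yang 15.0 q6 -0.456 F [-17.8  10.5   3.7] T [ 1.9   3.15 -0.26] w 0.0108 g 31.6
```

>>> {"fn": "move_arm", "kwargs": {"targets": [0,0,-0.001,0,0.6,0.004,-0.005,-0.001,0,0.6,0.004,-0.005,-0.001,0,0.6,0.004,-0.005,-0.001,0,1,0.004,-0.005,-0.001,0,1,0.004,-0.005,-0.001,0,1,0.004,-0.005,-0.001,0,1]}}

```text
time: 18.4
tcp_pos: [0.531, -0.0774, 0.16]
orientation: [-1.916, -2.487, 0.001]
wrist_force: [-9.6, 5.8, 0.1]
gripper_width: 0.0113
grasp_force: 30.9
```

>>> {"fn": "move_arm", "kwargs": {"targets": [0,0,-0.0005,-0.2,1,0,0,-0.0008,-0.4,1,0,0,-0.001,-0.6,1,0,0,-0.0015,-0.8,1,0,0,-0.0016,-1,1]}}

```text
time: 18.82
tcp_pos: [0.5307, -0.0772, 0.1604]
orientation: [-1.234, -2.885, 0.001]
wrist_force: [-13.4, 8.0, 1.8]
gripper_width: 0.0116
grasp_force: 31.3
```

```bash
python3 -c "
from h import *
s=st()"
```

```text
t 18.82 tcp [ 0.5307 -0.0772  0.1604] yang 43.7 q6 -0.955 F [-13.4   8.    1.8] T [ 1.33  2.53 -0.27] w 0.0116 g 31.3
```

>>> {"fn": "move_arm", "kwargs": {"targets": [0,0,0,0,0.3,0,0,0,0,0.1,0,0,0,0,-0.1,0,0,0,0,-0.1,0,0,0,0,-0.1]}}

```text
time: 19.23
tcp_pos: [0.5314, -0.0771, 0.16]
orientation: [-1.241, -2.884, -0.001]
wrist_force: [-0.7, 1.9, -1.4]
gripper_width: 0.0401
grasp_force: 0.2
```

>>> {"fn": "move_arm", "kwargs": {"targets": [-0.002,-0.03,0,0,-0.1,-0.004,-0.06,0,0,-0.1,-0.005,-0.07,0,0,-0.1,-0.006,-0.08,0,0,-0.1,-0.006,-0.08,0,0,-0.1]}}

```text
time: 19.65
tcp_pos: [0.5155, -0.0962, 0.161]
orientation: [1.243, 2.884, -0.0]
wrist_force: [0.8, -0.1, 0.8]
gripper_width: 0.051
grasp_force: 0.0
```

```bash
python3 -c "
from h import *
s=st()
cv2.imwrite('pics/w6.png',manip.capture('wrist'))"
```

```text
t 19.65 tcp [ 0.5155 -0.0962  0.161 ] yang 43.4 q6 -0.99 F [ 0.8 -0.1  0.8] T [-0.05  0.04 -0.01] w 0.051 g 0.0
```

>>> {"fn": "move_arm", "kwargs": {"targets": [0,-0.008,0,0,-0.1,-0.001,-0.016,0,0,-0.1,-0.002,-0.024,0,0,-0.1,-0.003,-0.032,0,0,-0.1]}}

```text
time: 20.03
tcp_pos: [0.5093, -0.1027, 0.1606]
orientation: [-1.242, -2.886, -0.0]
wrist_force: [1.9, 1.5, -1.2]
gripper_width: 0.0511
grasp_force: 0.9
```

```bash
python3 -c "
from h import *
s=st()
i=manip.capture('wrist')[160:400,160:480];cv2.imwrite('pics/w6.png',cv2.resize(i,None,fx=2,fy=2))"
```

```text
t 20.03 tcp [ 0.5093 -0.1027  0.1606] yang 43.4 q6 -1.006 F [ 1.9  1.5 -1.2] T [ 0.32 -0.23 -0.02] w 0.0511 g 0.9
```

View pics/w6.png

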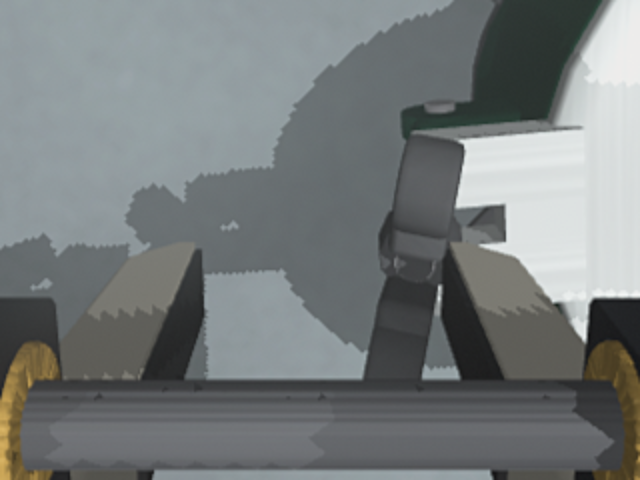

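The bolt is swinging out freely against the inner finger at about 2.4 N, with no catch.

>>> {"fn": "move_arm", "kwargs": {"targets": [-0.001,-0.016,0.003,0,-0.1,-0.002,-0.032,0.007,0,-0.1,-0.004,-0.048,0.012,0,-0.1,-0.005,-0.064,0.017,0,-0.1,-0.006,-0.08,0.024,0,-0.1,-0.007,-0.095,0.031,0,-0.1,-0.008,-0.109,0.038,0,-0.1,-0.009,-0.123,0.045,0,-0.1]}}

```text
time: 20.75
tcp_pos: [0.4842, -0.1305, 0.147]
orientation: [1.242, 2.885, -0.0]
wrist_force: [1.9, -0.3, 1.2]
gripper_width: 0.0511
grasp_force: 1.1
```

```bash
python3 -c "
from h import *
s=st()"
```

```text
t 20.75 tcp [ 0.4842 -0.1305  0.147 ] yang 43.4 q6 -1.072 F [ 1.9 -0.3  1.2] T [ 0.02 -0.33  0.  ] w 0.0511 g 1.1
```

>>> {"fn": "move_arm", "kwargs": {"targets": [-0.001,-0.018,0.012,0,-0.1,-0.003,-0.036,0.025,0,-0.1,-0.004,-0.053,0.038,0,-0.1,-0.005,-0.069,0.054,0,-0.1,-0.006,-0.084,0.071,0,-0.1,-0.007,-0.097,0.088,0,-0.1,-0.008,-0.11,0.105,0,-0.1,-0.009,-0.122,0.122,0,-0.1]}}

```text
time: 21.42
tcp_pos: [0.4594, -0.1574, 0.1099]
orientation: [-1.242, -2.886, -0.0]
wrist_force: [2.2, -0.8, 1.1]
gripper_width: 0.0512
grasp_force: 0.9
```

>>> {"fn": "move_arm", "kwargs": {"targets": [0,-0.006,0.012,0,-0.1,0,-0.009,0.023,0,-0.1,0,-0.009,0.023,0,-0.1]}}

```text
time: 21.67
tcp_pos: [0.4574, -0.159, 0.1028]
orientation: [-1.242, -2.885, 0.0]
wrist_force: [0.5, -1.2, 0.3]
gripper_width: 0.051
grasp_force: 0.1
```

```bash
python3 -c "
from h import *
s=st()
m=manip.camera_model('wrist')
i=manip.capture('wrist');cv2.imwrite('pics/w7.png',i)
# expected bolt-end pixel for tilts
pin=np.array([.537,-.074,.089]);o=np.array([-.669,-.743,0])
for th in(.6,.8,1.0,1.2):
    e=pin+.1*(np.sin(th)*o+[0,0,np.cos(th)]);print(th,proj('wrist',e,m).round())
"
```

```text
t 21.67 tcp [ 0.4574 -0.159   0.1028] yang 43.4 q6 -1.145 F [ 0.5 -1.2  0.3] T [-0.01 -0.02 -0.02] w 0.051 g 0.1
0.6 [500. 334.]
0.8 [444. 321.]
1.0 [402. 307.]
1.2 [375. 292.]
```

>>> {"fn": "move_arm", "kwargs": {"targets": [0,0,-0.12,0,-0.1,0,0,-0.25,0,-0.1,0,0,-0.38,0,-0.1,0,0.02,-0.49,0,-0.1,0,0.15,-0.49,0.25,-0.1,0,0.28,-0.49,0.5,-0.1,0,0.4,-0.49,0.75,-0.1,0,0.45,-0.49,1,-0.1]}}

```text
time: 22.38
tcp_pos: [0.5579, -0.0632, 0.2502]
orientation: [-1.904, -2.498, -0.001]
wrist_force: [-1.9, -1.4, -0.5]
gripper_width: 0.0511
grasp_force: 0.0
```

>>> {"fn": "move_arm", "kwargs": {"targets": [0,0,0,0.25,-0.1,0,0,0,0.5,-0.1,0,0,0,0.75,-0.1,0,0,0,1,-0.1]}}

```text
time: 22.72
tcp_pos: [0.5559, -0.0657, 0.2505]
orientation: [-2.464, -1.948, 0.001]
wrist_force: [-0.0, -0.9, -0.3]
gripper_width: 0.0511
grasp_force: 0.0
```

>>> {"fn": "move_arm", "kwargs": {"targets": [0,0,0,0.25,-0.1,0,0,0,0.5,-0.1,0,0,0,0.75,-0.1,0,0,0,0.98,-0.1]}}

```text
time: 23.05
tcp_pos: [0.5558, -0.0659, 0.2506]
orientation: [-2.863, -1.292, 0.0]
wrist_force: [-0.5, 0.4, -0.1]
gripper_width: 0.0512
grasp_force: 0.0
```

```bash
python3 -c "
from h import *
s=st([.605,-.0005,.25])"
```

```text
t 23.05 tcp [ 0.5558 -0.0659  0.2506] yang -41.4 q6 0.559 F [-0.5  0.4 -0.1] T [-0.06  0.12  0.02] w 0.0512 g 0.0
to go (fraction) [ 0.2721 -0.0214  0.002 ]
```

>>> {"fn": "move_arm", "kwargs": {"targets": [0.14,-0.01,0,0,-0.1,0.272,-0.021,0,0,-0.1,0.272,-0.021,0.08,0,-0.1,0.272,-0.021,0.17,0,-0.1,0.272,-0.021,0.25,0,-0.1,0.272,-0.021,0.315,0,-0.1,0.272,-0.021,0.315,0,-0.1]}}

```text
time: 23.63
tcp_pos: [0.6031, -0.0002, 0.1517]
orientation: [-2.857, -1.3, 0.008]
wrist_force: [0.3, -0.0, -0.9]
gripper_width: 0.051
grasp_force: 0.0
```

```bash
python3 -c "
from h import *
s=st([.605,-.0005,.156])"
```

```text
t 23.63 tcp [ 6.031e-01 -2.000e-04  1.517e-01] yang -41.1 q6 0.674 F [ 0.3 -0.  -0.9] T [-0.04  0.09  0.01] w 0.051 g 0.0
to go (fraction) [ 0.0033  0.0055 -0.0145]
```

>>> {"fn": "move_arm", "kwargs": {"targets": [0,0,0,0,0.5,0,0,0,0,1,0,0,0,0,1,0,0,0,0,1,0,0,0,0,1,0,0,0,0,1,0,0,0,0,1,0,0,0,0,1]}}

```text
time: 24.3
tcp_pos: [0.6017, 0.0023, 0.1568]
orientation: [-2.852, -1.3, 0.007]
wrist_force: [-31.8, 21.4, 14.0]
gripper_width: 0.0109
grasp_force: 30.0
```

```bash
python3 -c "
from h import *
s=st([.605,-.0005,.156])"
```

```text
t 24.3 tcp [0.6017 0.0023 0.1568] yang -41.0 q6 0.674 F [-31.8  21.4  14. ] T [3.7  5.79 0.02] w 0.0109 g 30.0
to go (fraction) [0.0002 0.0145 0.0025]
```

>>> {"fn": "move_arm", "kwargs": {"targets": [0,-0.006,0,0,1,0,-0.013,0,0,1,0.005,-0.013,-0.01,0,1,0.012,-0.013,-0.02,0,1,0.021,-0.013,-0.034,0,1,0.031,-0.013,-0.046,0,1]}}

```text
time: 24.8
tcp_pos: [0.607, 0.0085, 0.1689]
orientation: [-2.859, -1.299, 0.006]
wrist_force: [-6.0, -3.1, -9.6]
gripper_width: 0.0108
grasp_force: 30.0
```

```bash
python3 -c "
from h import *
s=st()"
```

```text
t 24.8 tcp [0.607  0.0085 0.1689] yang -41.1 q6 0.69 F [-6.  -3.1 -9.6] T [-0.73  1.18 -0.1 ] w 0.0108 g 30.0
```

>>> {"fn": "move_arm", "kwargs": {"targets": [0.019,0,-0.021,0,1,0.039,0,-0.04,0,1,0.061,0,-0.058,0,1,0.085,0,-0.073,0,1,0.11,0,-0.086,0,1,0.135,0,-0.097,0,1,0.162,0,-0.106,0,1,0.189,0,-0.112,0,1]}}

```text
time: 25.47
tcp_pos: [0.6444, 0.051, 0.203]
orientation: [2.86, 1.299, -0.006]
wrist_force: [-9.3, -6.9, -3.2]
gripper_width: 0.0115
grasp_force: 30.0
```

```bash
python3 -c "
from h import *
s=st()"
```

```text
t 25.47 tcp [0.6444 0.051  0.203 ] yang -41.1 q6 0.758 F [-9.3 -6.9 -3.2] T [-1.35  1.98 -0.04] w 0.0115 g 30.0
```

>>> {"fn": "move_arm", "kwargs": {"targets": [0.028,0,-0.004,0,1,0.056,0,-0.006,0,1,0.084,0,-0.005,0,1,0.112,0,-0.002,0,1,0.133,0,0.002,0,1,0.133,0,0.002,0,1,0.133,0,0.002,0,1]}}

```text
time: 26.05
tcp_pos: [0.6723, 0.0825, 0.2042]
orientation: [-2.859, -1.301, -0.004]
wrist_force: [2.2, 3.9, 4.3]
gripper_width: 0.0099
grasp_force: 30.0
```

```bash
python3 -c "
from h import *
s=st()"
```

```text
t 26.05 tcp [0.6723 0.0825 0.2042] yang -41.1 q6 0.801 F [2.2 3.9 4.3] T [ 0.64 -0.17 -0.1 ] w 0.0099 g 30.0
```

>>> {"fn": "move_arm", "kwargs": {"targets": [0,0,0,0,0.5,0,0,0,0,0.5,0,0,0,0,0.5,0,0,0,0,0.5]}}

```text
time: 26.38
tcp_pos: [0.6713, 0.0817, 0.2028]
orientation: [-2.86, -1.3, 0.001]
wrist_force: [0.9, -0.1, -0.0]
gripper_width: 0.0231
grasp_force: 0.0
```

>>> {"fn": "move_arm", "kwargs": {"targets": [0.02,0,-0.04,0,0.5,0.05,0,-0.12,0,0.5,0.08,0,-0.25,0,0.5,0.1,0,-0.38,0,0.5,0.1,0,-0.5,0,0.5,0.1,0,-0.5,0,0.5,0.1,0,-0.5,0,0.5]}}

```text
time: 26.97
tcp_pos: [0.6916, 0.1044, 0.3553]
orientation: [2.859, 1.3, 0.005]
wrist_force: [0.5, -0.3, -1.1]
gripper_width: 0.0233
grasp_force: 0.0
```

```bash
python3 -c "
from h import *
s=st()
ps=[]
for n in('top','scene'):
    img=manip.capture(n);m=manip.camera_model(n);g=img.astype(int)
    br=((g.min(2)>(165 if n=='top' else 95))&(g.max(2)-g.min(2)<40)).astype(np.uint8)
    C=np.array([.6019,-.0024]);ux=np.array([np.cos(.84),np.sin(.84),0]);uy=np.array([-ux[1],ux[0],0]);H=np.array([*C,.153])+.09*ux
    for a in range(0,100,8):
        t=np.radians(a);e=-np.cos(t)*ux+[0,0,np.sin(t)];nn=np.sin(t)*ux+[0,0,np.cos(t)]
        poly=[proj(n,H+e*(.09+.082*np.cos(k))+uy*.082*np.sin(k)+nn*.01,m) for k in np.linspace(0,6.28,40)]
        M=np.zeros(br.shape,np.uint8);cv2.fillPoly(M,[np.round(poly).astype(np.int32)],1)
        lug=proj(n,H+e*.195+nn*.011,m)
        print(n,a,'area',M.sum(),'bright frac',round((br&M).sum()/max(1,M.sum()),2),'mean',round(img[M>0].mean()),'lug',lug.round(),img[int(lug[1]),int(lug[0])])
"
```

```text
t 26.97 tcp [0.6916 0.1044 0.3553] yang -41.1 q6 0.831 F [ 0.5 -0.3 -1.1] T [-0.06  0.12 -0.01] w 0.0233 g 0.0
top 0 area 3042 bright frac 0.06 mean 59 lug [321. 271.] [48 50 38]
top 8 area 3019 bright frac 0.06 mean 60 lug [320. 269.] [46 62 24]
top 16 area 2966 bright frac 0.06 mean 62 lug [318. 266.] [45 59 21]
top 24 area 2780 bright frac 0.07 mean 65 lug [315. 263.] [48 56 35]
top 32 area 2569 bright frac 0.08 mean 70 lug [311. 258.] [32 30 29]
top 40 area 2263 bright frac 0.1 mean 78 lug [305. 252.] [32 30 30]
top 48 area 1903 bright frac 0.12 mean 88 lug [299. 246.] [30 32 30]
top 56 area 1486 bright frac 0.17 mean 106 lug [291. 239.] [32 31 31]
top 64 area 1012 bright frac 0.13 mean 112 lug [283. 231.] [168 168 161]
top 72 area 514 bright frac 0.19 mean 117 lug [275. 223.] [193 192 184]
top 80 area 91 bright frac 0.0 mean 109 lug [266. 216.] [34 32 13]
top 88 area 601 bright frac 0.0 mean 96 lug [257. 208.] [120 117  78]
top 96 area 1097 bright frac 0.0 mean 95 lug [248. 200.] [117 114  71]
scene 0 area 2101 bright frac 0.08 mean 30 lug [291. 230.] [111 106  97]
scene 8 area 
[... 155 characters left out ...]
ight frac 0.22 mean 56 lug [298. 208.] [110 101  94]
scene 32 area 1722 bright frac 0.25 mean 64 lug [303. 201.] [108 103  94]
scene 40 area 1546 bright frac 0.25 mean 72 lug [310. 195.] [110 102  95]
scene 48 area 1320 bright frac 0.27 mean 80 lug [318. 189.] [97 91 84]
scene 56 area 1052 bright frac 0.38 mean 92 lug [327. 184.] [96 91 86]
scene 64 area 772 bright frac 0.49 mean 100 lug [336. 180.] [175 170 165]
scene 72 area 451 bright frac 0.46 mean 101 lug [347. 177.] [94 88 83]
scene 80 area 125 bright frac 0.14 mean 85 lug [358. 175.] [48 46 43]
scene 88 area 326 bright frac 0.08 mean 79 lug [369. 174.] [48 44 40]
scene 96 area 639 bright frac 0.06 mean 81 lug [380. 174.] [103  97  90]
```

```bash
python3 -c "
from h import *
C=np.array([.6019,-.0024]);ux=np.array([np.cos(.84),np.sin(.84),0]);uy=np.array([-ux[1],ux[0],0]);H=np.array([*C,.153])+.09*ux
for n in('top','scene'):
    img=cv2.cvtColor(manip.capture(n),cv2.COLOR_BGR2GRAY).astype(np.float32);m=manip.camera_model(n)
    for a in range(54,84,2):
        t=np.radians(a);e=-np.cos(t)*ux+[0,0,np.sin(t)];nn=np.sin(t)*ux+[0,0,np.cos(t)]
        v=[]
        for s in(.15,.175,.185,.195,.202,.208):
            q=[proj(n,H+e*s+uy*w+nn*.004,m) for w in(-.013,.013)]
            v.append(round(float(np.mean([cv2.getRectSubPix(img,(1,1),tuple(map(float,p)))[0,0] for p in q]))))
        print(n,a,v)
"
```

```text
top 54 [27, 30, 29, 30, 29, 30]
top 56 [101, 29, 30, 29, 31, 30]
top 58 [221, 28, 29, 31, 29, 30]
top 60 [214, 90, 25, 29, 30, 30]
top 62 [220, 209, 176, 36, 26, 29]
top 64 [124, 213, 213, 196, 188, 129]
top 66 [106, 177, 218, 211, 211, 201]
top 68 [110, 104, 99, 118, 190, 212]
top 70 [111, 112, 110, 106, 103, 106]
top 72 [122, 110, 112, 112, 112, 112]
top 74 [145, 129, 120, 109, 109, 109]
top 76 [122, 139, 137, 134, 135, 133]
top 78 [105, 101, 107, 120, 130, 138]
top 80 [94, 94, 95, 100, 106, 107]
top 82 [101, 120, 126, 124, 121, 118]
scene 54 [92, 88, 90, 89, 89, 89]
scene 56 [89, 89, 90, 88, 88, 89]
scene 58 [87, 89, 88, 88, 88, 88]
scene 60 [91, 90, 92, 88, 88, 87]
scene 62 [109, 90, 117, 95, 92, 87]
scene 64 [93, 90, 127, 103, 137, 146]
scene 66 [84, 81, 108, 104, 151, 167]
scene 68 [71, 89, 89, 78, 110, 128]
scene 70 [95, 105, 98, 92, 101, 90]
scene 72 [119, 115, 115, 108, 97, 90]
scene 74 [116, 103, 96, 89, 89, 89]
scene 76 [95, 89, 90, 88, 81, 82]
scene 78 [88, 89, 85, 71, 67, 64]
scene 80 [90, 86, 69, 65, 53, 45]
scene 82 [90, 78, 67, 58, 45, 44]
```

```bash
python3 -c "
from h import *
st();print(manip.sign_off())"
```

```text
t 27.17 tcp [0.6909 0.1043 0.3512] yang -41.1 q6 0.831 F [-0.1 -0.6 -0.5] T [-0.04  0.05  0.02] w 0.0233 g 0.0
the job is handed in; nothing more can be done
None
```

I opened the pot and handed it in at 27 s: nut backed off about 7 rad, bolt swung down to about 1.1 rad (inferred from contact force), lid standing alone at about 65° (measured from images) and gripper clear; one doubt is that while turning the nut the wrist force reached about 25 N sideways, so the bolt may have pressed the lug past its 14 N limit.

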